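Stroke-test two grease injectors and reject the one that binds

ROBOT

A 6-joint arm with a two-finger parallel gripper is mounted at the origin on the work surface. World frame = base frame: x ahead of the robot, y to its left, z up, the work surface at z = 0. Lengths are in m, angles in degrees, forces in N, time in s.
With the tool pointing down it reaches from about 0.425 to 1.125 m from the base axis. Payload 14.9 kg.
Tool frame: the origin (TCP) lies between the finger pads; the fingertips stand 22 mm ahead of it and the grasp point (between the pads) lies 3 mm ahead of it; z points along the fingers, y is the line along which they close (so a half turn about z gives the same grasp; the last joint's range is limited). The gripper opens to 91 mm and grips with 3 to 60 N. Pads are 32 mm wide; open, the fingers measure 118 mm over their backs; the gripper's body (76 mm by 178 mm) begins 60 mm behind the grasp point.
Start: joints at [-1.908, 21.709, 99.362, -0, 58.929, -1.908], TCP at [0.7, -0, 0.209] pointing down, gripper open.
Joint ranges: [-158.91, 158.91], [-42.39, 125.64], [0.06, 152.35], [-60.88, 240.88], [17.5, 164.5], [-176.32, 176.32]. Speed limits (degrees/s): [108.29, 108.29, 136.94, 180, 180, 180].

INTERFACE

Orientations are given as [roll, pitch, yaw] about the fixed x, y, z axes, in that order (R = Rz(yaw) Ry(pitch) Rx(roll)).
In Python, from plant import telemetry, read_camera, camera_info, job gives the robot as it stands.
- The arm moves only by the tool apply_moves, never from a script. Its argument "steps" is one flat list of numbers, 6 for each row, row after row: the shift along the tool's x, y, z in units of 25 mm (1.0 is 25 mm), then the turn, a rotation vector about the tool's x, y, z in units of 6 degrees (1.0 is 6 degrees). In form: [dx, dy, dz, rx, ry, rz, dx, dy, dz, rx, ry, rz, ...]. A call has 1 to 8 rows; each row is the pose to reach, as a shift and turn from the pose commanded when the call began, along the tool's axes at that moment; what a row does not reach only later rows make up. A row lasts 1/12 s, in which the tool goes at most 41.7 mm and 7.16 degrees, less where a joint would pass 70% of its speed; a pose out of reach is approached as far as the arm can. A call with a gripper value outside its range is refused whole. "grip" is the opening, from 0 (shut) to 1 (fully open), set as the call begins (left out, the last holds). The fingers move at their own pace and stop on an object; the grip force is fixed at half the most. Time passes only in rows, so rows that repeat a pose let the fingers close. It gives the time, the measured TCP pose, the force, the opening and the grip force at its end, in the units of the state.
- telemetry.get_state(): the state, without advancing time (a new reading comes with each control period).
- read_camera(name): name is "scene" or "side" or "wrist"; returns (picture, depth): 384x512x3 uint8, red, green, blue; 384x512 float32, m along the optical axis (not along the pixel's ray), 0 where there is no reading.
- camera_info(name): a dict with "fx", "fy", "cx", "cy" (pixels), "k1" (the pictures are not rectified: a ray, as slopes to the right and down, at radius r is drawn at 1 + k1 r^2 times it, then the intrinsics apply), "xyz" and "orientation" of the camera in the world. Camera axes: x right, y down, z forward; pixel columns grow to the right and rows downward; lengths in m; the calibration is good to about 2 mm. A picture is of the moment at which its call begins: read the wrist's pose just before it. camera_info takes no time and is no camera call; for the wrist camera it gives the pose at the moment of the call.
- job.sign_off(): hands the job in; it is judged then, once.
The state is a dict: "clock": time; "joints": joint angles; "qvel": joint speeds; "tau": joint torques, N m; "ee_pos": TCP position; "ee_rot": TCP orientation; "ft_force": force on the tool from outside, world axes, zero at the start; "ft_torque": the same for the moment, N m; "width": opening from 0.0 (shut) to 1.0 (fully open); "gripper_force": force on a finger pad.
Only numpy, scipy, OpenCV 4.12 (cv2) and the standard library are available. Lean on these libraries where they do the work, as an engineer would, in place of code of your own. Each camera call takes 0.05 s, during which the arm holds its last target. There are 200 camera calls.

TASK

Two look-alike empty grease injectors stand in the blue rack: slowly push each plunger down to test it. The one that slides easily goes fully home and stays standing in the rack; in the other the resistance climbs, so stop pushing when it reaches about 12 N (never force it past 20 N) and stand that injector upright in the red reject tray. Leave the other tools on the bench alone.

Things in the scene. Friction and masses are not known exactly. Their poses are not given: they have to be found in the camera images.
- barrel_p (a point): one of two look-alike grease injectors (one sound, one binding; nothing shows which, either may be in either hole): upright aluminium barrel, diameter 36 mm, 90 mm tall, flat foot, black band at the top, thin blue band half-way, 150 g. This point: centre of the barrel, half-way up; z up the barrel. Stands with 1.5 mm play in a rack hole, lowest 30 mm hidden, barrel top 95 mm above the table.
- barrel_q (a point): one of two look-alike grease injectors (one sound, one binding; nothing shows which, either may be in either hole): upright aluminium barrel, diameter 36 mm, 90 mm tall, flat foot, black band at the top, thin blue band half-way, 150 g. This point: centre of the barrel, half-way up; z up the barrel. Stands with 1.5 mm play in a rack hole, lowest 30 mm hidden, barrel top 95 mm above the table.
- thumb_p (a point): centre of the top face of this injector's plunger: a yellow thumb disc, 30 mm in diameter and 6 mm thick, on a 10 mm steel rod on the barrel's axis. It is 32 mm above the barrel's top when fully out, 8 mm above it when fully home. Push straight down. A sound plunger's end stop takes up to 40 N; a binding plunger is damaged beyond 20 N.
- thumb_q (a point): centre of the top face of this injector's plunger: a yellow thumb disc, 30 mm in diameter and 6 mm thick, on a 10 mm steel rod on the barrel's axis. It is 32 mm above the barrel's top when fully out, 8 mm above it when fully home. Push straight down. A sound plunger's end stop takes up to 40 N; a binding plunger is damaged beyond 20 N.
- plunger_p (a joint): how far this plunger is in (m): 0 fully out, 0.024 fully home (hard stop); starts within 0.002 of out. Sound: a steady 4 to 5 N over the whole stroke, stays where left. Binding: 4 N at first, climbing 1 N per mm pushed in (12 N at 8 mm in), springs back to about 4 mm in when let go. Passing 12 N before home means reject.
- plunger_q (a joint): how far this plunger is in (m): 0 fully out, 0.024 fully home (hard stop); starts within 0.002 of out. Sound: a steady 4 to 5 N over the whole stroke, stays where left. Binding: 4 N at first, climbing 1 N per mm pushed in (12 N at 8 mm in), springs back to about 4 mm in when let go. Passing 12 N before home means reject.
- rack: blue block fixed to the bench, 80 mm (x) by 200 mm (y) by 35 mm high; origin at the centre of its underside. Two round holes 39 mm wide and 30 mm deep, one injector in each, at y = -55 mm and +55 mm on its long axis
- tray: red open reject tray fixed to the bench, 130 by 130 mm outside, 30 mm high, walls and floor 5 mm thick, empty; origin at the centre of its underside
- deburrer: bystander: deburring tool with a blue handle, about 170 mm long and 28 mm thick, lying on the bench beyond the rack and tray; origin under the middle, x along it
- hexkey: bystander: steel L-shaped hex key, 150 by 45 mm, 10 mm thick, lying on the bench beyond the rack and tray; origin under the middle of its long arm, x along that arm
- mallet: bystander: mallet, 240 mm wooden handle and 126 mm head 41 mm thick with white faces, lying on the bench to the robot's right; origin under the middle of the handle's length, head towards +x
- keystock: bystander: bright steel bar 16 by 70 by 16 mm lying on the bench beyond the rack and tray; origin at the centre of its underside, y along it
Mind the look-alikes: they are no part of the job. Leave any brown or pink look-alike of the part that bears barrel_p alone.

How it is judged:
By the outcome, as a careful person would: the job done as asked, in the order asked, and still so for the second after the job is handed in, with the robot touching nothing.
It also fails if it takes over 54 s, if anything falls off the work surface, if the arm or the gripper's body presses on something with over 40 N, if the wrist force passes 120 N, or if a joint passes its speed limit or range.

## Working session

There is one attempt and no reset: what is moved stays moved. The work goes in short steps, Python scripts to look and compute and a tool call to move; the robot and the scene stay as the last step left them, time stands still between calls to the robot, and variables do not carry over. Pictures are saved under pics/ and viewed, at most 10 in all, crops included, and the job is handed in when it is done.

Besides the shell and the picture viewer there is one more tool, called after "Emit:" as name(argument=value, ...) on one line, values as JSON. apply_moves: Moves the arm, as the interface text tells. Its arguments: {"type":"object","properties":{"steps":{"type":"array"},"grip":{"type":"number"}},"required":["steps"]}

```bash
mkdir -p pics; cat > h.py <<'E'
import numpy as np, cv2
from scipy.spatial.transform import Rotation as R
from plant import telemetry, read_camera, camera_info, job
def cam(n):
    i=camera_info(n); p,d=read_camera(n); return i,p,d
def cloud(i,d):
    v,u=np.mgrid[:d.shape[0],:d.shape[1]]
    x=(u-i["cx"])/i["fx"]; y=(v-i["cy"])/i["fy"]; a,b=x.copy(),y.copy()
    for _ in range(8):
        s=1+i["k1"]*(a*a+b*b); a,b=x/s,y/s
    P=np.dstack([a*d,b*d,d])
    return P@R.from_euler('xyz',i["orientation"],degrees=True).as_matrix().T+np.array(i["xyz"])
E
python3 - <<'E'
from h import *
for n in ("scene","side"):
    i,p,d=cam(n); print(n,i); np.savez(n+'.npz',p=p,W=cloud(i,d),d=d)
    cv2.imwrite(f'pics/{n}0.png',p[:,:,::-1])
print(telemetry.get_state())
E
```

```text
scene {'fx': 362.4934944669054, 'fy': 362.4934944669054, 'cx': 261.1005387536049, 'cy': 189.20595929145736, 'k1': 0.0029914173519522674, 'xyz': array([1.21148079, 0.28705158, 0.65090498]), 'orientation': array([-130.50580055,   -0.55916005,  121.14047808])}
side {'fx': 396.9792087405849, 'fy': 396.9792087405849, 'cx': 254.5648479969059, 'cy': 195.8729847210259, 'k1': -0.017961916796137883, 'xyz': array([ 0.29223441, -0.6496653 ,  0.84996806]), 'orientation': array([-1.37928575e+02, -7.06355897e-03, -3.01975054e+01])}
{'clock': 0.1, 'joints': array([-1.90611722e+00,  2.17359241e+01,  9.93917944e+01, -2.34296166e-03,
        5.89308209e+01, -1.90696312e+00]), 'qvel': array([ 0.00885016, -0.02166054, -0.06489685, -0.0403618 ,  0.03589878,
       -0.04241925]), 'tau': array([ 8.27948297e-04, -7.65040755e+01, -4.35293305e+01,  6.52666739e-02,
        3.98717879e-02, -7.94045559e-05]), 'ee_pos': array([6.99632716e-01, 1.93258135e-05, 2.08552861e-01]), 'ee_rot': array([-1.79941426e+02,  5.65105307e-05,  9.00020561e+01]), 'ft_force': array([-0.69136264,  0.27604968,  0.55653653]), 'ft_torque': array([-0.0156992 ,  0.01373138, -0.03025687]), 'gripper_force': 0.0, 'width': 1.0014043760506488}
```

View pics/scene0.png

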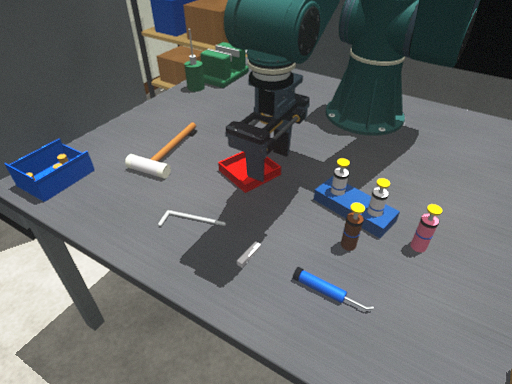

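View pics/side0.png

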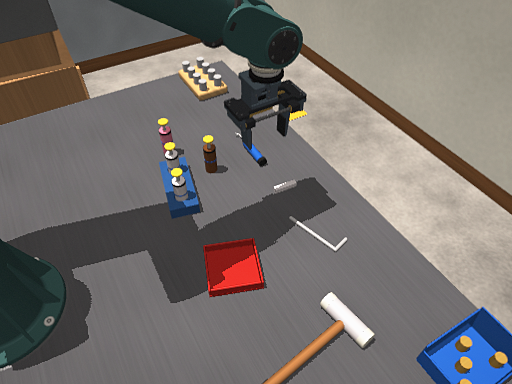

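Scene view: there are four look-alikes. Two aluminium ones stand in the blue rack, with discs at (343,163) and (383,183). A brown one is at (352,228) and a pink one at (426,230), both on the bench. The two in the rack fit the description. The red tray is at (250,170). I'll confirm with a crop and measure.

```bash
python3 - <<'E'
from h import *
for n in ("scene","side"):
    z=np.load(n+'.npz'); p,W,d=z['p'],z['W'],z['d']
    hsv=cv2.cvtColor(p,cv2.COLOR_RGB2HSV); H,S,V=hsv[...,0],hsv[...,1],hsv[...,2]
    ok=(d>0)&(W[...,0]>.3)&(W[...,0]<1.2)&(abs(W[...,1])<.8)
    def comps(m,nm,amin=25):
        k,l,s,c=cv2.connectedComponentsWithStats(m.astype(np.uint8))
        for j in range(1,k):
            if s[j,4]>=amin:
                Q=W[l==j]; print(n,nm,c[j].round(),s[j,4],'med',np.median(Q,0).round(4),'lo',np.percentile(Q,3,0).round(3),'hi',np.percentile(Q,97,0).round(3))
    comps(ok&(H>22)&(H<35)&(S>150)&(V>120)&(W[...,2]>.1),'yellow',15)
    # disc tops
    m=ok&(H>22)&(H<35)&(S>150)&(V>60)
    comps(ok&((H<6)|(H>174))&(S>180)&(V>60)&(W[...,2]<.05),'red')
    comps(ok&((H<6)|(H>174))&(S>180)&(V>40)&(abs(W[...,2]-.03)<.004),'redrim')
    b=ok&(H>100)&(H<125)&(S>130)&(V>40)&(W[...,2]<.06)
    comps(b&(abs(W[...,2]-.035)<.004),'racktop')
    k,l,s,c=cv2.connectedComponentsWithStats((b&(abs(W[...,2]-.035)<.004)).astype(np.uint8))
    j=1+np.argmax(s[1:,4]); Q=W[l==j][:,:2].astype(np.float32)
    print('rect',cv2.minAreaRect(Q))
    r=ok&((H<6)|(H>174))&(S>150)&(V>40)&(abs(W[...,2]-.03)<.006)
    print('redrect',cv2.minAreaRect(W[r][:,:2].astype(np.float32)))
p=np.load('scene.npz')['p'][140:270,290:460]; q=np.load('side.npz')['p'][110:240,130:300]
cv2.imwrite('pics/crop.png',cv2.resize(np.hstack([p,q]),None,fx=2.3,fy=2.3,interpolation=cv2.INTER_CUBIC)[:,:,::-1])
E
```

```text
scene yellow [343. 162.] 73 med [0.4907 0.0917 0.1271] lo [0.478 0.079 0.124] hi [0.504 0.105 0.129]
scene yellow [383. 183.] 88 med [0.5165 0.1991 0.1255] lo [0.502 0.187 0.123] hi [0.527 0.211 0.127]
scene yellow [357. 208.] 108 med [0.6228 0.1763 0.1224] lo [0.611 0.164 0.12 ] hi [0.635 0.189 0.124]
scene yellow [434. 209.] 114 med [0.542  0.3176 0.1222] lo [0.528 0.305 0.119] hi [0.554 0.33  0.124]
scene red [239. 172.] 716 med [ 0.5375 -0.1955  0.0084] lo [ 0.472 -0.242  0.003] hi [ 0.589 -0.117  0.031]
scene red [271. 169.] 267 med [ 0.4785 -0.107   0.0172] lo [ 0.453 -0.147  0.004] hi [ 0.527 -0.089  0.031]
scene redrim [235. 170.] 137 med [ 0.563  -0.2023  0.0299] lo [ 0.474 -0.246  0.026] hi [ 0.59  -0.121  0.032]
scene redrim [272. 167.] 67 med [ 0.4834 -0.1023  0.0293] lo [ 0.454 -0.142  0.026] hi [ 0.526 -0.09   0.032]
scene racktop [ 47. 159.] 155 med [ 0.7984 -0.6785  0.0351] lo [ 0.742 -0.682  0.031] hi [ 0.87  -0.623  0.039]
scene racktop [ 61. 178.] 170 med [ 0.8372 -0.5596  0.0351] lo [ 0.747 -0.595  0.031] hi [ 0.903 -0.557  0.039]
scene racktop [358. 203.] 1080 me
[... 760 characters left out ...]
.441 -0.244  0.003] hi [ 0.575 -0.101  0.031]
side redrim [233. 267.] 387 med [ 0.5045 -0.193   0.0296] lo [ 0.431 -0.248  0.026] hi [ 0.581 -0.097  0.033]
side racktop [178. 187.] 838 med [0.4882 0.1195 0.0354] lo [0.448 0.045 0.032] hi [0.547 0.233 0.038]
side racktop [492. 335.] 120 med [ 0.8975 -0.6104  0.0349] lo [ 0.895 -0.655  0.031] hi [ 0.9   -0.562  0.039]
side racktop [433. 368.] 78 med [ 0.7379 -0.5923  0.0348] lo [ 0.737 -0.625  0.031] hi [ 0.739 -0.562  0.039]
rect ((0.49909019470214844, 0.1434069722890854), (0.20279332995414734, 0.07932025194168091), 77.59737396240234)
redrect ((0.5083141326904297, -0.170634463429451), (0.13080056011676788, 0.13036303222179413), 69.8955078125)
```

View pics/crop.png

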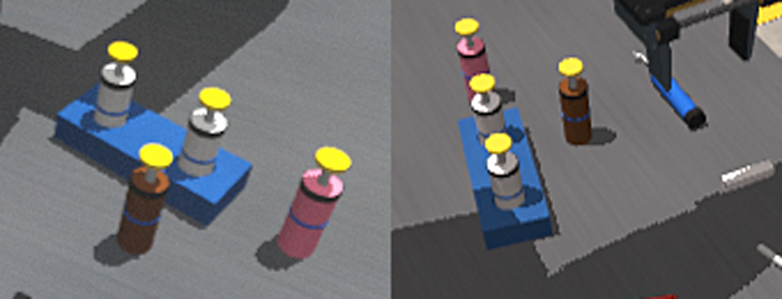

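The crop confirms it: the two aluminium injectors are in the rack, at world (0.489, 0.091) and (0.513, 0.198). The brown and pink ones stand outside it. The tray centre is at (0.509, -0.170). I'll shut the gripper and move over the first plunger.

Emit:
apply_moves(steps=[3.63,-8.41,1.5,0,0,0,3.63,-8.41,1.5,0,0,0,3.63,-8.41,1.5,0,0,0,3.63,-8.41,1.5,0,0,0,3.63,-8.41,1.5,0,0,0,3.63,-8.41,1.5,0,0,0,3.63,-8.41,1.5,0,0,0,3.63,-8.41,1.5,0,0,0], grip=0)

```text
clock: 0.77
ee_pos: [0.489, 0.0911, 0.1716]
ee_rot: [-180.0, 0.0, 90.1]
ft_force: [-0.4, -0.1, 0.4]
width: 0.446
gripper_force: 0.0
```

Emit:
apply_moves(steps=[0,0,0,0,0,0,0,0,0,0,0,0,0,0,0,0,0,0,0,0,0,0,0,0,0,0,0.2,0,0,0,0,0,0.4,0,0,0,0,0,0.6,0,0,0,0,0,0.72,0,0,0])

```text
clock: 1.43
ee_pos: [0.4894, 0.0906, 0.1526]
ee_rot: [-179.9, 0.0, 90.0]
ft_force: [0.8, -0.3, -0.4]
width: 0.005
gripper_force: 0.0
```

Emit:
apply_moves(steps=[0,0,0.04,0,0,0,0,0,0.08,0,0,0,0,0,0.12,0,0,0,0,0,0.16,0,0,0,0,0,0.2,0,0,0,0,0,0.24,0,0,0,0,0,0.28,0,0,0,0,0,0.28,0,0,0])

```text
clock: 2.1
ee_pos: [0.4897, 0.0907, 0.1465]
ee_rot: [-180.0, 0.0, 90.0]
ft_force: [-0.8, 0.3, -0.0]
width: 0.006
gripper_force: 0.0
```

Emit:
apply_moves(steps=[0,0,0.04,0,0,0,0,0,0.08,0,0,0,0,0,0.12,0,0,0,0,0,0.16,0,0,0,0,0,0.16,0,0,0])

```text
clock: 2.52
ee_pos: [0.4896, 0.0907, 0.1424]
ee_rot: [-180.0, 0.0, 90.0]
ft_force: [0.4, 0.2, 0.3]
width: 0.002
gripper_force: 0.0
```

No force felt yet although the tips should be in contact, so I'll look.

```bash
python3 - <<'E'
from h import *
i,p,d=cam('scene'); i2,q,d2=cam('side')
a=p[80:230,270:440]; b=q[90:240,110:280]
cv2.imwrite('pics/c2.png',cv2.resize(np.hstack([a,b]),None,fx=2.3,fy=2.3,interpolation=cv2.INTER_CUBIC)[:,:,::-1])
print(telemetry.get_state()['ft_force'])
E
```

```text
[-0.80788029 -0.01616234 -0.86968963]
```

View pics/c2.png

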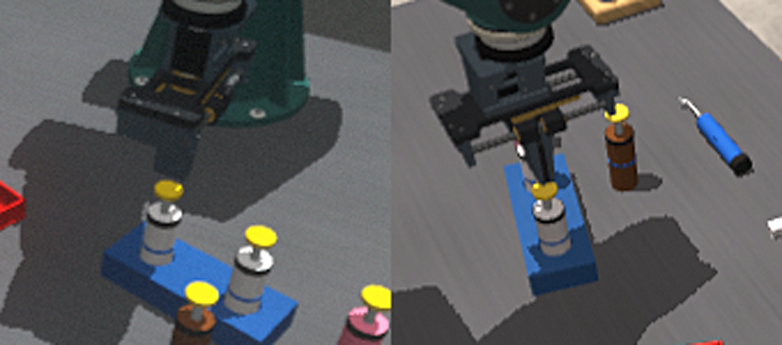

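The picture shows the tips right at the first disc, either touching it or just above. I'll measure the disc height.

```bash
cat > disc.py <<'E'
from h import *
for n in ("scene","side"):
    i,p,d=cam(n); W=cloud(i,d)
    hsv=cv2.cvtColor(p,cv2.COLOR_RGB2HSV); H,S,V=hsv[...,0],hsv[...,1],hsv[...,2]
    m=(d>0)&(H>20)&(H<36)&(S>140)&(V>50)&(W[...,2]>.08)&(W[...,2]<.14)
    for c in [(.489,.091),(.513,.198),(.62,.175)]:
        Q=W[m&(np.hypot(W[...,0]-c[0],W[...,1]-c[1])<.03)]
        if len(Q)>4: print(n,c,len(Q),Q.mean(0).round(4),np.percentile(Q[:,2],[5,50,75,95]).round(4))
E
python3 disc.py
```

```text
scene (0.489, 0.091) 80 [0.4921 0.0922 0.1267] [0.1244 0.1269 0.1275 0.1288]
scene (0.513, 0.198) 95 [0.5162 0.199  0.1254] [0.1226 0.1256 0.1263 0.1271]
scene (0.62, 0.175) 114 [0.6231 0.1766 0.1222] [0.1201 0.1224 0.123  0.1237]
side (0.489, 0.091) 72 [0.4862 0.0874 0.1266] [0.1224 0.127  0.1282 0.1296]
side (0.62, 0.175) 48 [0.6196 0.1718 0.1217] [0.1171 0.1219 0.1231 0.1244]
```

```bash
python3 - <<'E'
from h import *
s=telemetry.get_state(); print(s['ee_pos'],s['width'],s['ft_force'])
for n in ("scene","side"):
    i,p,d=cam(n); W=cloud(i,d)
    m=(d>0)&(np.hypot(W[...,0]-.489,W[...,1]-.091)<.035)&(W[...,2]>.115)&(W[...,2]<.19)&(p.max(2)<110)
    Q=W[m]; 
    for lo in np.arange(.115,.17,.005):
        k=Q[(Q[:,2]>=lo)&(Q[:,2]<lo+.005)]
        if len(k): print(n,round(lo,3),len(k),k.min(0).round(3),k.max(0).round(3))
E
```

```text
[0.489789   0.09074702 0.14267284] 0.0010285283400304852 [ 0.57680367 -0.87857203  0.83888867]
scene 0.12 10 [0.492 0.079 0.121] [0.506 0.107 0.124]
scene 0.125 1 [0.489 0.107 0.126] [0.489 0.107 0.126]
scene 0.145 10 [0.486 0.074 0.146] [0.498 0.109 0.15 ]
scene 0.15 21 [0.485 0.078 0.15 ] [0.501 0.109 0.155]
scene 0.155 33 [0.483 0.075 0.155] [0.502 0.109 0.16 ]
scene 0.16 23 [0.487 0.077 0.16 ] [0.502 0.109 0.165]
scene 0.165 30 [0.482 0.076 0.165] [0.503 0.109 0.17 ]
scene 0.17 29 [0.485 0.075 0.17 ] [0.502 0.11  0.175]
side 0.12 4 [0.473 0.076 0.123] [0.492 0.091 0.125]
side 0.125 3 [0.478 0.093 0.126] [0.502 0.103 0.127]
side 0.145 4 [0.483 0.074 0.148] [0.494 0.078 0.15 ]
side 0.15 8 [0.479 0.073 0.151] [0.496 0.108 0.155]
side 0.155 14 [0.478 0.072 0.155] [0.496 0.097 0.16 ]
side 0.16 17 [0.478 0.073 0.16 ] [0.496 0.109 0.164]
side 0.165 16 [0.477 0.073 0.165] [0.498 0.09  0.17 ]
side 0.17 16 [0.477 0.072 0.17 ] [0.497 0.103 0.175]
```

```bash
python3 - <<'E'
from h import *
for n in ("scene","side"):
    z=np.load(n+'.npz'); W,p,d=z['W'],z['p'],z['d']
    m=(d>0)&(abs(W[...,0]-.70)<.1)&(abs(W[...,1])<.1)&(W[...,2]>.13)&(W[...,2]<.27); Q=W[m]
    for lo in np.arange(.13,.24,.01):
        k=Q[(Q[:,2]>=lo)&(Q[:,2]<lo+.01)]
        if len(k): print(n,round(lo,3),len(k),k.min(0).round(3),k.max(0).round(3))
E
```

```text
scene 0.21 58 [ 0.65  -0.015  0.213] [0.755 0.019 0.22 ]
scene 0.22 128 [ 0.645 -0.015  0.22 ] [0.757 0.019 0.23 ]
scene 0.23 139 [ 0.644 -0.015  0.23 ] [0.757 0.019 0.24 ]
side 0.21 25 [ 0.643 -0.017  0.211] [0.75  0.015 0.22 ]
side 0.22 61 [ 0.642 -0.018  0.22 ] [0.753 0.018 0.23 ]
side 0.23 68 [ 0.641 -0.018  0.23 ] [0.755 0.016 0.24 ]
```

Depth shows the tips really sit about 3 mm above the reported TCP, not 22 mm below it, so there was no contact. That offset was there with the gripper open too. I expect contact near TCP z ≈ 0.123, so I'll keep going down.

Emit:
apply_moves(steps=[0,0,0.15,0,0,0,0,0,0.3,0,0,0,0,0,0.45,0,0,0,0,0,0.56,0,0,0,0,0,0.6,0,0,0,0,0,0.6,0,0,0])

```text
clock: 3.32
ee_pos: [0.4895, 0.0907, 0.1272]
ee_rot: [-180.0, 0.0, 90.0]
ft_force: [-0.7, 0.5, -0.7]
width: 0.008
gripper_force: 0.0
```

Emit:
apply_moves(steps=[0,0,0.04,0,0,0,0,0,0.08,0,0,0,0,0,0.12,0,0,0,0,0,0.16,0,0,0,0,0,0.2,0,0,0,0,0,0.24,0,0,0])

```text
clock: 3.82
ee_pos: [0.4899, 0.0908, 0.1217]
ee_rot: [180.0, -0.0, 90.0]
ft_force: [-0.4, 0.2, 4.1]
width: 0.003
gripper_force: 2.3
```

Contact at about 4 N. I'll push on 3 mm at a time.

Emit:
apply_moves(steps=[0,0,0.04,0,0,0,0,0,0.08,0,0,0,0,0,0.12,0,0,0])

```text
clock: 4.07
ee_pos: [0.4902, 0.0908, 0.1189]
ee_rot: [180.0, -0.0, 90.0]
ft_force: [-0.9, -0.1, 7.7]
width: 0.007
gripper_force: 3.7
```

Emit:
apply_moves(steps=[0,0,0.04,0,0,0,0,0,0.08,0,0,0,0,0,0.12,0,0,0])

```text
clock: 4.32
ee_pos: [0.4903, 0.0908, 0.1161]
ee_rot: [179.9, -0.0, 90.0]
ft_force: [-1.8, -1.2, 10.5]
width: 0.002
gripper_force: 5.1
```

Resistance is climbing about 1 N per mm, so A is the binding one. I'll push a little more, to about 12 N.

Emit:
apply_moves(steps=[0,0,0.03,0,0,0,0,0,0.06,0,0,0,0,0,0.06,0,0,0])

```text
clock: 4.57
ee_pos: [0.4904, 0.0908, 0.1147]
ee_rot: [179.9, -0.0, 90.0]
ft_force: [-1.1, 0.5, 8.5]
width: 0.005
gripper_force: 4.2
```

```bash
python3 - <<'E'
from h import *
for _ in range(3):
    read_camera('wrist'); s=telemetry.get_state(); print(s['ft_force'].round(2),s['ee_pos'].round(4),s['width'],s['gripper_force'])
E
```

```text
[-2.29 -0.17  8.9 ] [0.4903 0.0908 0.1146] 0.005206149714255968 4.485702241945546
[-2.31 -0.52  8.9 ] [0.4903 0.0908 0.1147] 0.00410378508117785 4.393514819385018
[-1.83 -0.64  9.94] [0.4903 0.0908 0.1146] 0.004914775305130492 4.392885320121422
```

Emit:
apply_moves(steps=[0,0,0.03,0,0,0,0,0,0.06,0,0,0])

```text
clock: 4.88
ee_pos: [0.4906, 0.0908, 0.1134]
ee_rot: [179.9, -0.0, 90.0]
ft_force: [-2.1, -0.2, 12.8]
width: 0.0
gripper_force: 6.5
```

That is 12.8 N and still climbing well before home, so A is the reject. I'll back off and go to B.

Emit:
apply_moves(steps=[0,0,-0.6,0,0,0,0,0,-1.3,0,0,0,1.5,0.34,-1.3,0,0,0,3.0,0.65,-1.3,0,0,0,4.28,0.93,-1.3,0,0,0,4.28,0.93,-0.8,0,0,0,4.28,0.93,-0.6,0,0,0,4.28,0.93,-0.6,0,0,0])

```text
clock: 5.55
ee_pos: [0.5117, 0.1972, 0.1261]
ee_rot: [-179.8, 0.1, 90.0]
ft_force: [-0.4, -0.0, -0.5]
width: 0.003
gripper_force: 0.0
```

Emit:
apply_moves(steps=[0.02,0.03,0.04,0,0,0,0.02,0.03,0.08,0,0,0,0.02,0.03,0.12,0,0,0,0.02,0.03,0.16,0,0,0,0.02,0.03,0.2,0,0,0,0.02,0.03,0.24,0,0,0])

```text
clock: 6.05
ee_pos: [0.5139, 0.1981, 0.1217]
ee_rot: [180.0, -0.0, 90.0]
ft_force: [-1.4, 0.2, 0.1]
width: 0.01
gripper_force: 0.0
```

Emit:
apply_moves(steps=[0,0,0.04,0,0,0,0,0,0.08,0,0,0,0,0,0.12,0,0,0,0,0,0.16,0,0,0])

```text
clock: 6.38
ee_pos: [0.5139, 0.1983, 0.1178]
ee_rot: [180.0, -0.0, 90.0]
ft_force: [0.2, -0.7, 4.5]
width: 0.002
gripper_force: 1.9
```

Emit:
apply_moves(steps=[0,0,0.04,0,0,0,0,0,0.08,0,0,0,0,0,0.12,0,0,0,0,0,0.16,0,0,0])

```text
clock: 6.72
ee_pos: [0.5139, 0.1983, 0.1136]
ee_rot: [180.0, -0.0, 90.0]
ft_force: [-0.0, -0.9, 3.9]
width: 0.007
gripper_force: 1.9
```

B is steady at about 4 N, so it is the sound one. I'll push it home.

Emit:
apply_moves(steps=[0,0,0.04,0,0,0,0,0,0.08,0,0,0,0,0,0.12,0,0,0,0,0,0.16,0,0,0,0,0,0.2,0,0,0,0,0,0.24,0,0,0,0,0,0.28,0,0,0,0,0,0.32,0,0,0])

```text
clock: 7.38
ee_pos: [0.5138, 0.1982, 0.1055]
ee_rot: [180.0, 0.0, 90.0]
ft_force: [1.2, -0.3, 4.0]
width: 0.004
gripper_force: 1.9
```

Emit:
apply_moves(steps=[0,0,0.04,0,0,0,0,0,0.08,0,0,0,0,0,0.12,0,0,0,0,0,0.16,0,0,0])

```text
clock: 7.72
ee_pos: [0.5138, 0.1982, 0.1015]
ee_rot: [180.0, -0.0, 90.0]
ft_force: [0.9, -1.3, 4.3]
width: 0.007
gripper_force: 1.9
```

Emit:
apply_moves(steps=[0,0,0.04,0,0,0,0,0,0.06,0,0,0])

```text
clock: 7.88
ee_pos: [0.5137, 0.1982, 0.1]
ee_rot: [-180.0, 0.0, 90.0]
ft_force: [1.0, -1.0, 4.1]
width: 0.002
gripper_force: 1.9
```

Emit:
apply_moves(steps=[0,0,0.02,0,0,0,0,0,0.03,0,0,0])

```text
clock: 8.05
ee_pos: [0.5138, 0.1982, 0.0993]
ee_rot: [-180.0, 0.0, 90.0]
ft_force: [0.3, -0.3, 3.4]
width: 0.01
gripper_force: 1.9
```

Emit:
apply_moves(steps=[0,0,0.02,0,0,0,0,0,0.03,0,0,0])

```text
clock: 8.22
ee_pos: [0.5138, 0.1982, 0.0986]
ee_rot: [180.0, -0.0, 90.0]
ft_force: [1.2, -0.6, 4.2]
width: 0.003
gripper_force: 1.9
```

Emit:
apply_moves(steps=[0,0,0.02,0,0,0,0,0,0.03,0,0,0])

```text
clock: 8.38
ee_pos: [0.5142, 0.1984, 0.0984]
ee_rot: [180.0, -0.0, 90.0]
ft_force: [-1.4, -1.3, 15.4]
width: 0.007
gripper_force: 7.4
```

Emit:
apply_moves(steps=[0,0,0.02,0,0,0,0,0,0.03,0,0,0])

```text
clock: 8.55
ee_pos: [0.5148, 0.1986, 0.0983]
ee_rot: [179.9, -0.0, 90.0]
ft_force: [-3.7, -2.2, 23.8]
width: 0.005
gripper_force: 12.0
```

B is home: the hard stop came at a 24 N reading, with the tip at about 0.103. I'll lift, open, and go over A.

Emit:
apply_moves(steps=[0,0,-1,0,0,0,0,0,-2,0,0,0,-1.5,-0.33,-2,0,0,0,-3.0,-0.67,-2,0,0,0,-4.29,-0.97,-2,0,0,0,-4.29,-0.97,-2,0,0,0,-4.29,-0.97,-2,0,0,0,-4.29,-0.97,-2,0,0,0], grip=1)

```text
clock: 9.22
ee_pos: [0.4896, 0.0912, 0.1471]
ee_rot: [180.0, -0.0, 90.0]
ft_force: [0.8, -0.7, -1.1]
width: 0.558
gripper_force: 0.0
```

```bash
python3 - <<'E'
from h import *
import os
s=telemetry.get_state(); print(s['ee_pos'],s['width'])
i,p,d=cam('scene'); i2,q,d2=cam('side')
a=p[80:230,270:440]; b=q[90:240,110:280]
cv2.imwrite('pics/c3.png',cv2.resize(np.hstack([a,b]),None,fx=2.3,fy=2.3,interpolation=cv2.INTER_CUBIC)[:,:,::-1])
W=cloud(i,d); m=(d>0)&(abs(W[...,0]-.49)<.1)&(abs(W[...,1]-.09)<.05)&(W[...,2]>.14); Q=W[m]
for lo in np.arange(.14,.28,.01):
    k=Q[(Q[:,2]>=lo)&(Q[:,2]<lo+.01)]
    if len(k): print(round(lo,3),len(k),k.min(0).round(3),k.max(0).round(3))
E
python3 disc.py
```

```text
[0.48964259 0.09123495 0.14710902] 0.5579371471450102
0.15 47 [0.459 0.078 0.151] [0.526 0.11  0.16 ]
0.16 59 [0.457 0.075 0.16 ] [0.528 0.11  0.17 ]
0.17 65 [0.459 0.075 0.17 ] [0.53 0.11 0.18]
0.18 60 [0.456 0.076 0.18 ] [0.53 0.11 0.19]
0.19 57 [0.522 0.075 0.19 ] [0.532 0.11  0.2  ]
0.2 19 [0.526 0.075 0.2  ] [0.531 0.108 0.204]
0.22 25 [0.459 0.073 0.222] [0.464 0.109 0.23 ]
0.23 170 [0.411 0.054 0.23 ] [0.573 0.131 0.24 ]
0.24 266 [0.412 0.055 0.24 ] [0.574 0.131 0.25 ]
0.25 231 [0.406 0.055 0.25 ] [0.58  0.131 0.26 ]
0.26 265 [0.407 0.055 0.26 ] [0.582 0.131 0.27 ]
0.27 610 [0.401 0.054 0.27 ] [0.581 0.13  0.28 ]
0.28 124 [0.442 0.069 0.28 ] [0.509 0.118 0.29 ]
scene (0.489, 0.091) 62 [0.4948 0.0926 0.1226] [0.1204 0.123  0.1235 0.1241]
scene (0.513, 0.198) 92 [0.5153 0.1988 0.1034] [0.1014 0.1034 0.1042 0.105 ]
scene (0.62, 0.175) 113 [0.6232 0.1765 0.1222] [0.12   0.1225 0.1231 0.124 ]
side (0.489, 0.091) 78 [0.487  0.0889 0.1227] [0.1198 0.1229 0.124  0.1253]
side (0.513, 0.198) 66 [0.5113 0.1968 0.1031] [0.1007 0.1031 0.1041 0.1061]
side (0.62, 0.175) 58 [0.6183 0.1725 0.1221] [0.1182 0.1225 0.1234 0.1249]
```

View pics/c3.png

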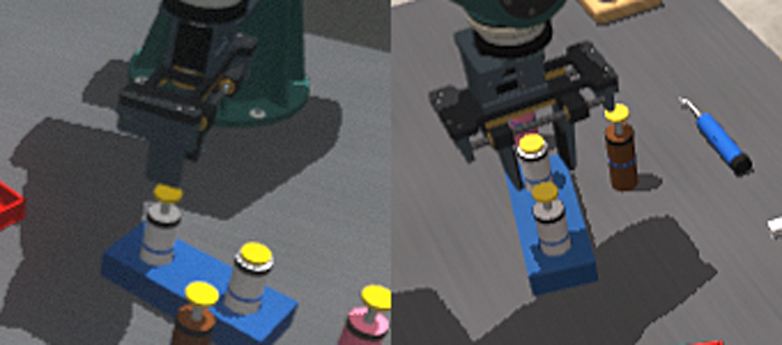

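The picture shows B's disc down at its barrel (0.103) and A's disc back to 0.123, with the fingers straddling A. I'll go down for the grasp.

Emit:
apply_moves(steps=[0,0,0,0,0,0,0,0,0,0,0,0,0,0,0,0,0,0,0,0,0.9,0,0,0,0,0,1.8,0,0,0,0,0,2.7,0,0,0,0,0,3.4,0,0,0,0,0,3.7,0,0,0])

```text
clock: 10.08
ee_pos: [0.4883, 0.0909, 0.0526]
ee_rot: [-179.8, 0.0, 90.0]
ft_force: [-0.1, 0.0, -0.4]
width: 1.001
gripper_force: 0.0
```

Emit:
apply_moves(steps=[0,0,0,0,0,0,0,0,0,0,0,0,0,0,0,0,0,0,0,0,0,0,0,0,0,0,0,0,0,0,0,0,0,0,0,0,0,0,0,0,0,0,0,0,0,0,0,0], grip=0)

```text
clock: 10.75
ee_pos: [0.4896, 0.091, 0.0549]
ee_rot: [180.0, -0.0, 90.0]
ft_force: [-0.3, 0.3, -0.3]
width: 0.446
gripper_force: 0.0
```

Emit:
apply_moves(steps=[0,0,0,0,0,0,0,0,0,0,0,0,0,0,0,0,0,0,0,0,0,0,0,0,0,0,0,0,0,0])

```text
clock: 11.17
ee_pos: [0.4896, 0.091, 0.0547]
ee_rot: [180.0, -0.0, 90.0]
ft_force: [-0.5, 0.7, 3.9]
width: 0.389
gripper_force: 30.0
```

Emit:
apply_moves(steps=[0,0,-0.3,0,0,0,0,0,-0.6,0,0,0,0,0,-1.2,0,0,0,0,0,-1.8,0,0,0,0,0,-2.4,0,0,0,0,0,-2.4,0,0,0])

```text
clock: 11.67
ee_pos: [0.491, 0.0912, 0.1175]
ee_rot: [179.8, -0.0, 90.0]
ft_force: [1.0, -0.1, -1.4]
width: 0.392
gripper_force: 30.0
```

Gripped: the width is about 36 mm. I'll carry it to the tray.

Emit:
apply_moves(steps=[-0.6,0.05,0,0,0,0,-1.6,0.1,0,0,0,0,-2.8,0.2,0,0,0,0,-4.0,0.3,0,0,0,0,-5.2,0.4,0,0,0,0,-6.4,0.5,0,0,0,0,-7.6,0.6,0,0,0,0,-8.6,0.7,0,0,0,0])

```text
clock: 12.33
ee_pos: [0.5067, -0.1258, 0.1143]
ee_rot: [-180.0, 0.0, 90.0]
ft_force: [0.1, 0.5, -1.3]
width: 0.391
gripper_force: 30.0
```

Emit:
apply_moves(steps=[-0.8,0.1,0,0,0,0,-1.4,0.1,0,0,0,0,-1.8,0.1,0,0,0,0,-1.8,0.1,0,0,0,0,-1.8,0.1,0,0,0,0,-1.8,0.1,0,0,0,0])

```text
clock: 12.83
ee_pos: [0.5092, -0.1683, 0.1144]
ee_rot: [-180.0, -0.0, 90.0]
ft_force: [0.1, 0.3, -1.6]
width: 0.395
gripper_force: 30.0
```

```bash
python3 - <<'E'
from h import *
s=telemetry.get_state(); print(s['ee_pos'],s['ee_rot'],s['width'],s['gripper_force'])
i,p,d=cam('scene'); i2,q,d2=cam('side')
a=p[60:230,170:340]; b=q[140:310,140:310]
cv2.imwrite('pics/c4.png',cv2.resize(np.hstack([a,b]),None,fx=2.3,fy=2.3,interpolation=cv2.INTER_CUBIC)[:,:,::-1])
for i,d in((i,d),(i2,d2)):
    W=cloud(i,d); m=(d>0)&(np.hypot(W[...,0]-.51,W[...,1]+.169)<.025)&(W[...,2]>.04)&(W[...,2]<.11); Q=W[m]
    if len(Q): print(len(Q),Q.min(0).round(3),np.median(Q,0).round(3),np.percentile(Q[:,2],2))
E
```

```text
[ 0.50922199 -0.16827233  0.11435615] [-1.79970840e+02 -1.74085197e-02  9.00151107e+01] 0.3951401077728234 29.98608112335205
171 [ 0.504 -0.178  0.065] [ 0.523 -0.158  0.088] 0.06723866352731482
154 [ 0.49  -0.186  0.065] [ 0.501 -0.182  0.087] 0.06797873586934194
```

View pics/c4.png

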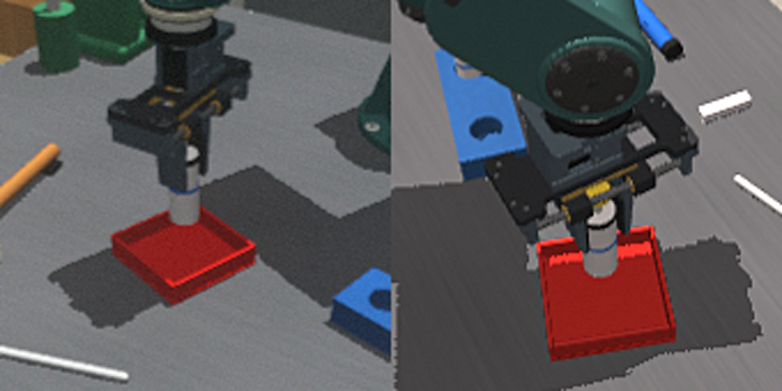

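The injector hangs upright over the middle of the tray, with its foot at about 0.065. I'll lower it, slowing for the last 5 mm.

Emit:
apply_moves(steps=[0,0,0.4,0,0,0,0,0,0.9,0,0,0,0,0,1.4,0,0,0,0,0,1.8,0,0,0,0,0,2.1,0,0,0,0,0,2.2,0,0,0,0,0,2.2,0,0,0])

```text
clock: 13.52
ee_pos: [0.509, -0.1688, 0.0586]
ee_rot: [-179.9, -0.0, 90.0]
ft_force: [-0.3, 0.1, -0.9]
width: 0.39
gripper_force: 30.0
```

Emit:
apply_moves(steps=[0,0,0.04,0,0,0,0,0,0.08,0,0,0,0,0,0.12,0,0,0,0,0,0.14,0,0,0,0,0,0.14,0,0,0])

```text
clock: 13.93
ee_pos: [0.5096, -0.169, 0.0563]
ee_rot: [180.0, 0.0, 90.0]
ft_force: [-0.1, 0.8, -1.5]
width: 0.388
gripper_force: 30.0
```

Emit:
apply_moves(steps=[0,0,0.02,0,0,0,0,0,0.04,0,0,0,0,0,0.04,0,0,0])

```text
clock: 14.18
ee_pos: [0.5095, -0.169, 0.0551]
ee_rot: [-180.0, -0.0, 90.0]
ft_force: [0.4, 0.8, -1.8]
width: 0.391
gripper_force: 30.0
```

Emit:
apply_moves(steps=[0,0,0.02,0,0,0,0,0,0.03,0,0,0,0,0,0.03,0,0,0])

```text
clock: 14.43
ee_pos: [0.5096, -0.1691, 0.0547]
ee_rot: [-180.0, 0.0, 90.0]
ft_force: [-1.3, 0.5, 6.5]
width: 0.391
gripper_force: 30.0
```

It's on the tray floor. I'll release, then lift.

Emit:
apply_moves(steps=[0,0,0,0,0,0,0,0,0,0,0,0,0,0,0,0,0,0,0,0,0,0,0,0,0,0,0,0,0,0,0,0,0,0,0,0,0,0,0,0,0,0,0,0,0,0,0,0], grip=1)

```text
clock: 15.1
ee_pos: [0.5095, -0.169, 0.0543]
ee_rot: [-180.0, -0.0, 90.0]
ft_force: [0.3, -0.1, -0.9]
width: 0.945
gripper_force: 0.0
```

Emit:
apply_moves(steps=[0,0,-0.5,0,0,0,0,0,-1.2,0,0,0,0,0,-2,0,0,0,0,0,-3,0,0,0,0,0,-4,0,0,0,0,0,-5,0,0,0,0,0,-6,0,0,0,0,0,-6,0,0,0])

```text
clock: 15.77
ee_pos: [0.5117, -0.1698, 0.21]
ee_rot: [179.6, 0.1, 90.0]
ft_force: [0.6, 0.5, 0.9]
width: 1.0
gripper_force: 0.0
```

```bash
python3 - <<'E'
from h import *
s=telemetry.get_state(); print(s['ee_pos'],s['width'])
i,p,d=cam('scene'); i2,q,d2=cam('side')
a=p[90:250,170:410]; b=q[110:270+40,130:310]
cv2.imwrite('pics/c5.png',np.hstack([cv2.resize(a,(420,400)),cv2.resize(b,(360,400))])[:,:,::-1])
E
python3 disc.py
```

```text
[ 0.51168636 -0.1698169   0.21002901] 1.0003501823271423
scene (0.513, 0.198) 91 [0.5154 0.1989 0.1033] [0.101  0.1035 0.104  0.1051]
scene (0.62, 0.175) 114 [0.623  0.1766 0.1221] [0.1199 0.1222 0.1229 0.1241]
side (0.513, 0.198) 67 [0.5112 0.1972 0.1029] [0.1007 0.1028 0.104  0.1056]
```

View pics/c5.png

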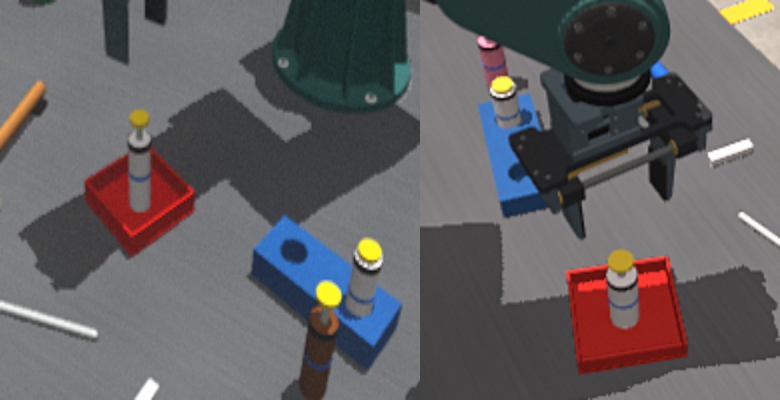

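The picture shows the rejected injector standing upright in the tray, the sound one home in the rack, and the gripper clear. I'll hand it in.

```bash
python3 -c "
from plant import job; print(job.sign_off())"
```

```text
the job is handed in; nothing more can be done
None
```

The sound injector is pushed fully home and still standing in the rack. The binding one (stopped at a 12.8 N reading) is upright in the red tray, nothing else was touched, and the job was handed in at about 16 s.

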